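# Transfer four repaired lenses to the white rack in reverse order

### The arm

A 7-joint arm with a two-finger parallel gripper is mounted at the origin on the work surface. World frame = base frame: x ahead of the robot, y to its left, z up, the work surface at z = 0. Lengths are in m, angles in rad, forces in N, time in s.
With the tool pointing down it reaches from about 0.4 to 0.85 m from the base axis. Payload 6.9 kg.
Tool frame: the origin (TCP) lies on the centre line of the jaws, within the pads' length; the fingertips stand 14 mm ahead of it and the grasp point (between the pads) lies 5 mm behind it; z points along the fingers, y is the line along which they close (so a half turn about z gives the same grasp; the last joint's range is limited). The gripper opens to 85 mm and grips with 20 to 120 N. Pads are 22 mm wide; open, the fingers measure 114 mm over their backs; the gripper's body (76 mm by 85 mm) begins 54 mm behind the grasp point. The pads swing forward as they close: fully open they stand 13 mm farther back than shut.
Start: joints at [1.236, 0.507, -0.238, 1.5, 0.126, 1.149, -0.155], TCP at [0.267, -0.565, 0.245] pointing down, gripper open.
Joint ranges: [-3.08, 3.08], [-0.24, 2.05], [-1.43, 1.35], [0, 2.5], [-1.52, 4.66], [0.17, 1.96], [-2.89, 2.89]. Speed limits (rad/s): [2.39, 2.39, 3.14, 3.14, 3.14, 3.14, 3.14].

### API

Orientations are given as a unit quaternion [w, x, y, z].
In Python, from plant import robot gives the robot as it stands.
- The arm moves only by the shell command python3 -m jog 'ROWS' [FORCE]. ROWS is JSON, a list of rows, each a list of 3 entries, a list of its own where there are three numbers: the shift along the tool's x, y, z normalised to -1 to 1, where 1 is 0.15 m, then the turn, a rotation vector about the tool's x, y, z normalised to -1 to 1, where 1 is pi rad, then the opening, from -1 (shut) to 1 (fully open). A call has 1 to 10 rows; each row shifts and turns the commanded pose from where the row before left it, along the tool's axes as they then stand; what a row does not reach is not made up. A row lasts 1/12 s, in which the tool goes at most 41.7 mm and 7.16 degrees, less where a joint would pass 70% of its speed; a pose out of reach is approached as far as the arm can. A call with a number of a shift or a turn outside -1 to 1 is refused whole. A call with a gripper value outside its range is refused whole. The fingers move at their own pace and stop on an object; FORCE is the grip in N (left out, the last holds). Time passes only in rows, so rows that do not move let the fingers close. It gives the time, the measured TCP pose, the force, the opening and the grip force at its end, in the units of the state.
- robot.observe(): the state, without advancing time (a new reading comes with each control period).
- robot.read_camera(name): name is "scene" or "top" or "wrist"; returns a dict with "image" (480x640x3 uint8, red, green, blue), "camera_matrix" (3x3 intrinsics, pixels), "rvec" (rotation vector, rad) and "tvec" (3), from world to camera coordinates, as OpenCV has them; the wrist camera has in their place "mount" (4x4, takes a point from camera to tool coordinates, whose origin is the TCP and whose axes are the flange's). Camera axes: x right, y down, z forward; pixel columns grow to the right and rows downward; lengths in m; the calibration is good to about 2 mm. A picture is of the moment at which its call begins: read the wrist's pose just before it. There is no depth.
- robot.finish_job(): hands the job in; it is judged then, once.
The state is a dict: "t": time; "joints": joint angles; "qvel": joint speeds; "tau": joint torques, N m; "tcp_pos": TCP position; "tool_rot": TCP orientation; "wrist_force": force on the tool from outside, world axes, zero at the start; "moment": the same for the moment, N m; "gripper_width": opening from 0.0 (shut) to 1.0 (fully open); "grip_force": force on a finger pad.
Only numpy, scipy, OpenCV 4.12 (cv2) and the standard library are available. Lean on these libraries where they do the work, as an engineer would, in place of code of your own. Each camera call takes 0.05 s, during which the arm holds its last target. There are 200 camera calls.

### The job

Move the four camera lenses from the aluminium rack with the coloured tiles to the white rack in reverse order: the leftmost lens goes into the rightmost recess, the next one into the recess next to that, and so on. Stand each lens upright, glass up, fully down in its own recess, and never knock a lens over on the way.

Things in the scene. Friction and masses are not known exactly. Their poses are not given: they have to be found in the camera images.
- tray: Source rack: aluminium bar fixed on the bench, 75 (x) by 410 (y) by 12 mm high, dark end lips 6 mm higher. Origin: centre of its underside. The row runs along its y axis, which points to the robot's left (within 11 degrees): places at y = -117, -39, 39, 117 mm, a coloured tile on each. It lies nearer or farther than the white rack. A jar 24 mm wide, 34 mm high stands near its -y end (y = -184 mm).
- rack: Destination rack: white bar on the bench, fixed, 75 (x) by 410 (y) by 16 mm high; four round grey-floored recesses, 62 mm across, 6 mm deep (floor 10 mm above the bench), centred at x = 0, y = -117, -39, 39, 117 mm. Origin: centre of its underside; its y axis points to the robot's left (within 11 degrees). A black cap 30 mm wide, 9 mm high lies near its +y end (y = 184 mm).
- lens_red: Camera lens, loose, 125 to 255 g, upright, 58 mm high in all: black barrel 52 mm in diameter from 12 to 56 mm above its base, on a foot 44 mm in diameter and 10 mm high; red ring on its top rim, round the dark front glass. Origin: centre of its underside; z up along its axis. At the start it stands on the red tile of the source rack, its base 15 mm above the bench.
- lens_yellow: Camera lens, loose, 125 to 255 g, upright, 58 mm high in all: black barrel 52 mm in diameter from 12 to 56 mm above its base, on a foot 44 mm in diameter and 10 mm high; yellow ring on its top rim, round the dark front glass. Origin: centre of its underside; z up along its axis. At the start it stands on the yellow tile of the source rack, its base 15 mm above the bench.
- lens_green: Camera lens, loose, 125 to 255 g, upright, 58 mm high in all: black barrel 52 mm in diameter from 12 to 56 mm above its base, on a foot 44 mm in diameter and 10 mm high; green ring on its top rim, round the dark front glass. Origin: centre of its underside; z up along its axis. At the start it stands on the green tile of the source rack, its base 15 mm above the bench.
- lens_blue: Camera lens, loose, 125 to 255 g, upright, 58 mm high in all: black barrel 52 mm in diameter from 12 to 56 mm above its base, on a foot 44 mm in diameter and 10 mm high; blue ring on its top rim, round the dark front glass. Origin: centre of its underside; z up along its axis. At the start it stands on the blue tile of the source rack, its base 15 mm above the bench.
- tile_red: Red tile, 66 by 62 by 3 mm, fixed on the source rack at one of its four places (which one differs each time); it stays there and marks where the red lens started. Origin: centre of its underside, 12 mm above the bench.
- tile_yellow: Yellow tile, 66 by 62 by 3 mm, fixed on the source rack at one of its four places (which one differs each time); it stays there and marks where the yellow lens started. Origin: centre of its underside, 12 mm above the bench.
- tile_green: Green tile, 66 by 62 by 3 mm, fixed on the source rack at one of its four places (which one differs each time); it stays there and marks where the green lens started. Origin: centre of its underside, 12 mm above the bench.
- tile_blue: Blue tile, 66 by 62 by 3 mm, fixed on the source rack at one of its four places (which one differs each time); it stays there and marks where the blue lens started. Origin: centre of its underside, 12 mm above the bench.
Mind the look-alikes: they are no part of the job. What is shaped like the lens_yellow but orange is not meant.

How it is judged:
At the end, for the whole second after the job is handed in: All four lenses stand in the recesses of the white rack in the reverse of their first order along the row (which the tiles still show): each base within 12 mm of its recess's centre along and across the rack, at the recess floor within 4 mm, upright within 0.08 rad (4.6 degrees), at rest (((y of tile_red in the frame of tray between -0.137 and -0.097 m and y of lens_red in the frame of rack between 0.105 and 0.129 m) or (y of tile_red in the frame of tray between -0.059 and -0.019 m and y of lens_red in the frame of rack between 0.027 and 0.051 m) or (y of tile_red in the frame of tray between 0.019 and 0.059 m and y of lens_red in the frame of rack between -0.051 and -0.027 m) or (y of tile_red in the frame of tray between 0.097 and 0.137 m and y of lens_red in the frame of rack between -0.129 and -0.105 m)) and x of lens_red in the frame of rack between -0.012 and 0.012 m and z of lens_red in the frame of rack between 0.006 and 0.014 m and angle between each of lens_red, lens_yellow, lens_green, lens_blue's own z axis and vertical below 0.08 rad and linear speed of each of lens_red, lens_yellow, lens_green, lens_blue below 0.02 m/s and angular speed of each of lens_red, lens_yellow, lens_green, lens_blue below 0.2 rad/s and ((y of tile_yellow in the frame of tray between -0.137 and -0.097 m and y of lens_yellow in the frame of rack between 0.105 and 0.129 m) or (y of tile_yellow in the frame of tray between -0.059 and -0.019 m and y of lens_yellow in the frame of rack between 0.027 and 0.051 m) or (y of tile_yellow in the frame of tray between 0.019 and 0.059 m and y of lens_yellow in the frame of rack between -0.051 and -0.027 m) or (y of tile_yellow in the frame of tray between 0.097 and 0.137 m and y of lens_yellow in the frame of rack between -0.129 and -0.105 m)) and x of lens_yellow in the frame of rack between -0.012 and 0.012 m and z of lens_yellow in the frame of rack between 0.006 and 0.014 m and ((y of tile_green in the frame of tray between -0.137 and -0.097 m and y of lens_green in the frame of rack between 0.105 and 0.129 m) or (y of tile_green in the frame of tray between -0.059 and -0.019 m and y of lens_green in the frame of rack between 0.027 and 0.051 m) or (y of tile_green in the frame of tray between 0.019 and 0.059 m and y of lens_green in the frame of rack between -0.051 and -0.027 m) or (y of tile_green in the frame of tray between 0.097 and 0.137 m and y of lens_green in the frame of rack between -0.129 and -0.105 m)) and x of lens_green in the frame of rack between -0.012 and 0.012 m and z of lens_green in the frame of rack between 0.006 and 0.014 m and ((y of tile_blue in the frame of tray between -0.137 and -0.097 m and y of lens_blue in the frame of rack between 0.105 and 0.129 m) or (y of tile_blue in the frame of tray between -0.059 and -0.019 m and y of lens_blue in the frame of rack between 0.027 and 0.051 m) or (y of tile_blue in the frame of tray between 0.019 and 0.059 m and y of lens_blue in the frame of rack between -0.051 and -0.027 m) or (y of tile_blue in the frame of tray between 0.097 and 0.137 m and y of lens_blue in the frame of rack between -0.129 and -0.105 m)) and x of lens_blue in the frame of rack between -0.012 and 0.012 m and z of lens_blue in the frame of rack between 0.006 and 0.014 m); the robot touches nothing.
It fails at once if a lens is tipped by more than 60 degrees (angle between any of lens_red, lens_yellow, lens_green, lens_blue's own z axis and vertical above 1.05 rad).
It also fails if it takes over 88 s, if anything falls off the work surface, if the arm or the gripper's body presses on something with over 40 N, if the wrist force passes 120 N, or if a joint passes its speed limit or range.

## Working session

There is one attempt and no reset: what is moved stays moved. The work goes in short steps, Python scripts to look and compute and a shell command to move; the robot and the scene stay as the last step left them, time stands still between calls to the robot, and variables do not carry over. Pictures are saved under pics/ and viewed, at most 14 in all, crops included, and the job is handed in when it is done.

```bash
mkdir -p pics; ls
python3 - <<'E'
from plant import robot
import cv2,numpy as np
print(robot.observe())
for n in ("scene","top"):
    c=robot.read_camera(n); cv2.imwrite(f"pics/{n}0.png",c["image"][:,:,::-1]); np.savez(f"{n}0.npz",**c); print(n,c["camera_matrix"],c["rvec"],c["tvec"])
E
```

```text
pics
{'t': 0.0, 'joints': array([ 1.2354947 ,  0.5082973 , -0.23756184,  1.50114153,  0.12567254,
        1.14888736, -0.15480181]), 'qvel': array([-2.54389634e-05, -4.30099869e-04, -5.72135889e-04,  1.16504625e-03,
       -4.05560601e-04,  8.74767456e-04,  4.47482035e-04]), 'tau': array([-1.07573607e-03, -6.20601797e+01, -2.18665771e+00, -2.49653023e+01,
        1.27743024e-02,  1.21162986e-02,  9.64527572e-06]), 'tcp_pos': array([ 0.26641693, -0.56484288,  0.2444531 ]), 'tool_rot': array([-8.52493062e-04,  9.75805419e-01,  2.18639021e-01, -1.88063370e-04]), 'wrist_force': array([ 0.20677394,  0.42171939, -0.54325277]), 'moment': array([ 0.03128527, -0.01403097,  0.01088253]), 'grip_force': 0.0, 'gripper_width': 1.0012488319295727}
scene [[579.44259615   0.         313.51462871]
 [  0.         579.44259615 254.49300739]
 [  0.           0.           1.        ]] [ 1.78818583  1.79834601 -0.69227857] [ 0.07474447 -0.37985435  1.24197297]
top [[539.73155866   0.         315.73548441]
 [  0.         539.73155866 239.608889  ]
 [  0.           0.           1.        ]] [ 2.10874532 -2.16327452  0.11526329] [-0.0346424   0.5624404   0.84760321]
```

View pics/top0.png

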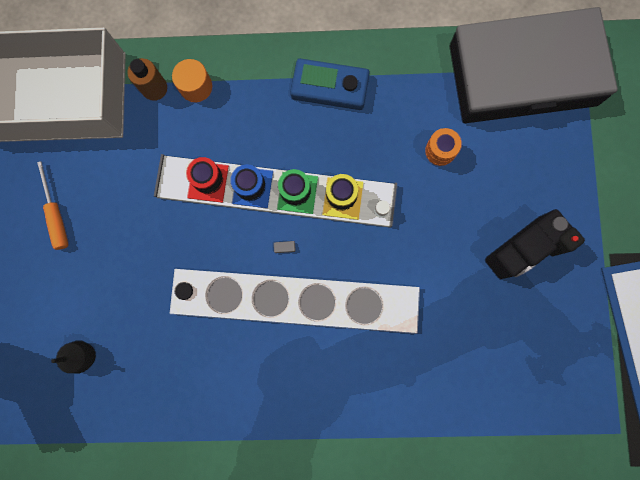

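View pics/scene0.png

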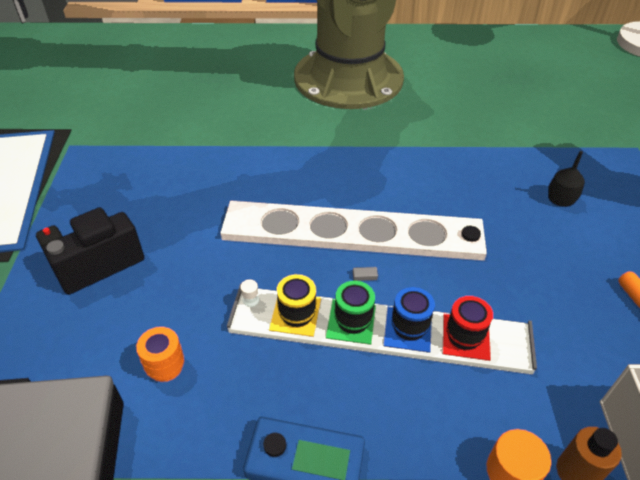

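The top view shows the row from the left as red (203,175), blue (248,182), green (294,186), yellow (342,192). The recesses are at (224,295), (270,299), (317,302) and (364,306). Candidates for "yellow": (342,192), yellow ring on a yellow tile, and (443,147), orange body off the rack. The first fits, and the second is the decoy. Next I'll measure in both views and make a crop to confirm this.

```bash
cat > h.py <<'E'
import numpy as np,cv2
def ray(c,uv,z):
    R=cv2.Rodrigues(c["rvec"])[0]; o=-R.T@c["tvec"].ravel()
    d=R.T@np.linalg.inv(c["camera_matrix"])@np.r_[uv,1.]
    return (o+d*(z-o[2])/d[2])
def blobs(m,amin,amax):
    n,l,s,ce=cv2.connectedComponentsWithStats(m.astype(np.uint8))
    return [(ce[i],l==i,s[i]) for i in range(1,n) if amin<s[i][4]<amax]
def hull_ell(m):
    p=np.argwhere(m)[:,::-1].astype(np.int32); return cv2.fitEllipse(cv2.convexHull(p))
HUE={"red":(0,),"blue":(112,),"green":(65,),"yellow":(26,)}
E
python3 - <<'E'
from h import *
for n in("top","scene"):
    c=dict(np.load(n+"0.npz")); im=c["image"]; hsv=cv2.cvtColor(im,cv2.COLOR_RGB2HSV); H,S,V=[hsv[...,i].astype(int) for i in range(3)]
    for (u,v) in ([(203,175),(248,182),(294,186),(342,192)] if n=="top" else [(470,310),(413,300),(355,295),(297,285)]):
        # dark glass: blob containing centre
        m=(V<75)
        mask=np.zeros((482,642),np.uint8); im2=np.ascontiguousarray(im[:,:,::-1])
        cv2.floodFill(im2,mask,(u,v),0,(12,)*3,(12,)*3,4|cv2.FLOODFILL_FIXED_RANGE|cv2.FLOODFILL_MASK_ONLY|(255<<8))
        e=hull_ell(mask[1:-1,1:-1]>0); print(n,(u,v),"glass",np.round(e[0],1),np.round(e[1],1),ray(c,e[0],.072).round(4),im[v,u])
    for b in blobs((S<50)&(V>70)&(V<175),300 if n=="scene" else 700,2500):
        e=hull_ell(b[1]); print(n,"recess",np.round(e[0],1),np.round(e[1],1),ray(c,e[0],.012).round(4))
    for z,name in((.016,"white"),):
        for b in blobs((S<45)&(V>175),1500,20000): print(name,b[0].round(1),b[2],[ray(c,q,.016)[:2].round(4).tolist() for q in cv2.boxPoints(cv2.minAreaRect(np.argwhere(b[1])[:,::-1].astype(np.int32)))])
im=cv2.imread("pics/top0.png")[120:220,150:480]; cv2.imwrite("pics/crop.png",cv2.resize(im,None,fx=2.4,fy=2.4,interpolation=cv2.INTER_CUBIC))
E
```

```text
top (203, 175) glass [201.3 171.8] [16.7 17.7] [0.6723 0.1325 0.072 ] [70 57 91]
top (248, 182) glass [245.6 179.3] [17.1 17.5] [0.6578 0.0606 0.072 ] [69 56 91]
top (294, 186) glass [293.1 184.1] [16.9 17.7] [ 0.6475 -0.0157  0.072 ] [68 58 92]
top (342, 192) glass [341.7 189. ] [17.1 17.9] [ 0.6371 -0.0932  0.072 ] [69 56 92]
top recess [275.2 189.8] [ 53.7 356.8] [0.6532 0.0193 0.012 ]
top recess [223.2 294.5] [36.2 37. ] [0.4764 0.1089 0.012 ]
top recess [269.6 298. ] [36.3 37. ] [0.4687 0.0311 0.012 ]
top recess [316.3 301.6] [36.6 36.9] [ 0.4608 -0.0467  0.012 ]
top recess [364.  305.3] [36.6 37.2] [ 0.4529 -0.1256  0.012 ]
white [58.6 93.5] [   0   31  104   92 4732] [[0.9554, 0.5202], [0.9543, 0.326], [0.7889, 0.3156], [0.7891, 0.5051]]
white [219.6 190.4] [ 160  156  230   70 1569] [[0.6463, 0.2184], [0.7191, 0.2104], [0.6552, -0.1835], [0.5846, -0.1717]]
white [301.2 300.8] [ 170  269  249   64 6645] [[0.4473, 0.1983], [0.5231, 0.1934], [0.481, -0.218], [0.407, -0.2086]]
white [630.2 309. ] [ 612  269   28  114 1616] [[0.5023, -0.5336], [0.5011, -0.5771], [0.3211, -0.5583],
[... 408 characters left out ...]
81 -0.799  0.012]
scene recess [280.3 221.8] [23. 36.] [ 0.453  -0.1255  0.012 ]
scene recess [329.  225.3] [23.4 36.3] [ 0.4606 -0.0476  0.012 ]
scene recess [378.  229.1] [23.8 37.1] [0.4686 0.0301 0.012 ]
scene recess [427.6 232.8] [24.2 37.1] [0.4763 0.1077 0.012 ]
scene recess [382.4 326.5] [ 84.9 349.1] [0.6558 0.0231 0.012 ]
white [ 16.5 181.1] [   0  134   46  111 3396] [[0.2278, -0.6576], [0.2273, -0.5738], [0.5077, -0.4849], [0.5082, -0.5541]]
white [350.6 229.8] [ 221  201  266   59 7400] [[0.4958, -0.2165], [0.403, -0.2219], [0.4487, 0.2083], [0.5357, 0.1865]]
white [385.1 333.8] [ 230  279  303   92 5071] [[0.6671, -0.1847], [0.5725, -0.1836], [0.6443, 0.2391], [0.7287, 0.2081]]
```

View pics/crop.png

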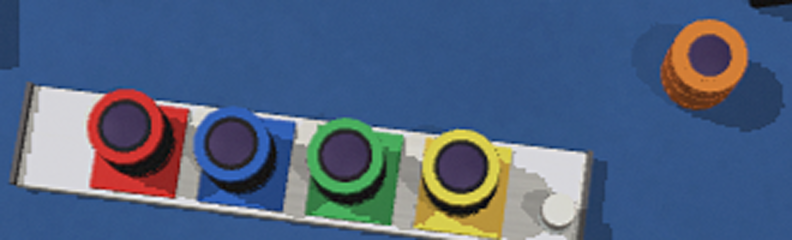

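The crop confirms it: the yellow-ringed lens on the yellow tile (near crop (462,165)) is the one meant, and the orange body at (708,55) stands off the rack. The two views agree within 2 mm, the recess pitch comes out at 78.1 mm, and the decoy stays out of the way.

Placings: yellow to +117, green to +39, blue to -39, red to -117.

```bash
cat > to.py <<'E'
# usage: to.py x y z yawdeg(of tool y) -> remaining shift/turn in the tool's axes, normalised
import sys,numpy as np
from scipy.spatial.transform import Rotation as Ro
from plant import robot
s=robot.observe(); x,y,z,a=map(float,sys.argv[1:5]); a=np.radians(a)
R=Ro.from_quat(np.r_[s["tool_rot"][1:],s["tool_rot"][0]])
Y=np.array([np.cos(a),np.sin(a),0]);Z=np.array([0,0,-1.]);X=np.cross(Y,Z)
T=Ro.from_matrix(np.c_[X,Y,Z])
d=np.array([x,y,z])-s["tcp_pos"]
print("t",round(s["t"],2),"pos",s["tcp_pos"].round(4),"w",round(float(s["gripper_width"]),3),"F",s["wrist_force"].round(1),"grip",s["grip_force"])
print("shift now-axes",(R.inv().apply(d)/.15).round(3),"in target axes",(T.inv().apply(d)/.15).round(3),"turn",((R.inv()*T).as_rotvec()/np.pi).round(4))
E
python3 -m jog '[[[0,0,0],[0,0,-0.039],1],[[0,0,0],[0,0,-0.039],1],[[0,0,0],[0,0,-0.039],1],[[0,0,0],[0,0,-0.039],1],[[0,0,0],[0,0,-0.039],1],[[0,0,0],[0,0,-0.039],1],[[0,0,0],[0,0,-0.039],1],[[0,0,0],[0,0,-0.036],1],[[0,0,0],[0,0,0],1]]' 60
python3 to.py .638 -.0938 .15 -9
```

```text
t: 0.85
tcp_pos: [0.2663, -0.5652, 0.2447]
tool_rot: [-0.001, 0.76, 0.65, 0.0]
wrist_force: [0.3, -0.2, -0.0]
gripper_width: 1.001
grip_force: 0.0
t 0.85 pos [ 0.2663 -0.5652  0.2447] w 1.001 F [ 0.3 -0.2 -0. ] grip 0.0
shift now-axes [3.486 1.965 0.634] in target axes [3.491 1.956 0.631] turn [-0.0002 -0.0003  0.0008]
```

```bash
python3 -m jog '[[[0.17,0.1,0.03],[0,0,0],1],[[0.17,0.1,0.03],[0,0,0],1],[[0.17,0.1,0.03],[0,0,0],1],[[0.17,0.1,0.03],[0,0,0],1],[[0.17,0.1,0.03],[0,0,0],1],[[0.17,0.1,0.03],[0,0,0],1],[[0.17,0.1,0.03],[0,0,0],1],[[0.17,0.1,0.03],[0,0,0],1],[[0.17,0.1,0.03],[0,0,0],1],[[0.17,0.1,0.03],[0,0,0],1]]' >/dev/null
python3 -m jog '[[[0.17,0.1,0.03],[0,0,0],1],[[0.17,0.1,0.03],[0,0,0],1],[[0.17,0.1,0.03],[0,0,0],1],[[0.17,0.1,0.03],[0,0,0],1],[[0.17,0.1,0.03],[0,0,0],1],[[0.17,0.1,0.03],[0,0,0],1],[[0.17,0.1,0.03],[0,0,0],1],[[0.17,0.1,0.03],[0,0,0],1],[[0.1,0,0.03],[0,0,0],1],[[0,0,0],[0,0,0],1]]' >/dev/null
python3 to.py .638 -.0938 .044 -9
```

```text
t 2.52 pos [ 0.6092 -0.1345  0.1587] w 1.001 F [-0.   0.2 -0.5] grip 0.0
shift now-axes [0.295 0.149 0.765] in target axes [0.298 0.147 0.765] turn [-0.0005 -0.0011  0.0001]
```

```bash
python3 -m jog '[[[0.15,0.075,0],[0,0,0],1],[[0.145,0.074,0],[0,0,0],1],[[0,0,0.1],[0,0,0],1],[[0,0,0.15],[0,0,0],1],[[0,0,0.15],[0,0,0],1],[[0,0,0.15],[0,0,0],1],[[0,0,0.15],[0,0,0],1],[[0,0,0.065],[0,0,0],1],[[0,0,0],[0,0,0],1]]' >/dev/null
python3 to.py .638 -.0938 .044 -9
python3 - <<'E'
from plant import robot
import cv2
for n in ("top","wrist"): cv2.imwrite(f"pics/{n}1.png",robot.read_camera(n)["image"][:,:,::-1])
E
```

```text
t 3.27 pos [ 0.6355 -0.101   0.0426] w 0.999 F [-0.5 -0.2  0.5] grip 0.0
shift now-axes [ 0.05   0.008 -0.01 ] in target axes [ 0.05   0.009 -0.009] turn [-0.0015  0.0003 -0.0016]
```

View pics/wrist1.png

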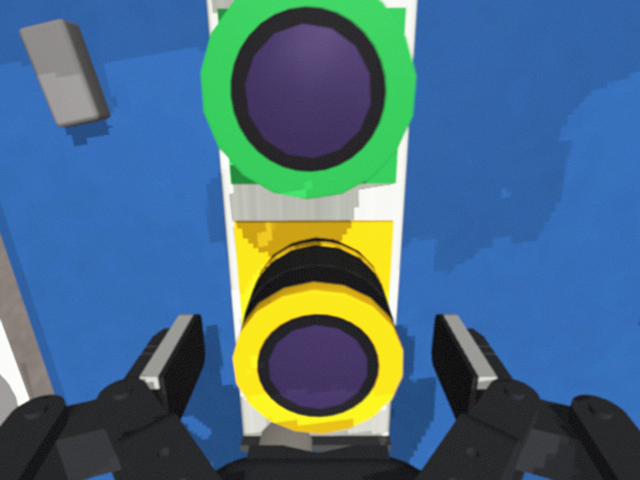

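The wrist view shows the yellow lens between the open pads, with the pads at about (185,340) and (455,340) and the lens at (318,365). I'll correct the 7 mm along the row, then grip.

```bash
python3 -m jog '[[[0.05,0.008,-0.01],[0,0,0],1],[[0,0,0],[0,0,0],-1],[[0,0,0],[0,0,0],-1],[[0,0,0],[0,0,0],-1],[[0,0,0],[0,0,0],-1],[[0,0,0],[0,0,0],-1],[[0,0,0],[0,0,0],-1],[[0,0,0],[0,0,0],-1],[[0,0,0],[0,0,0],-1]]' 50
python3 to.py .4764 .1083 .14 -5.7
```

```text
t: 4.12
tcp_pos: [0.6402, -0.0925, 0.0478]
tool_rot: [0.0, 0.761, 0.649, 0.0]
wrist_force: [-1.1, 1.1, 7.0]
gripper_width: 0.592
grip_force: 51.3
t 4.12 pos [ 0.6402 -0.0925  0.0478] w 0.592 F [-1.1  1.1  7. ] grip 51.332818418741226
shift now-axes [ 1.149 -1.29  -0.616] in target axes [ 1.223 -1.22  -0.615] turn [ 0.0004 -0.     -0.019 ]
```

```bash
python3 -m jog '[[[0,0,-0.1],[0,0,0],-1],[[0,0,-0.14],[0,0,0],-1],[[0,0,-0.14],[0,0,0],-1],[[0,0,-0.14],[0,0,0],-1],[[0,0,-0.12],[0,0,-0.01],-1],[[0.06,-0.06,0],[0,0,-0.009],-1],[[0.12,-0.12,0],[0,0,0],-1],[[0.12,-0.12,0],[0,0,0],-1],[[0.12,-0.12,0],[0,0,0],-1],[[0.12,-0.12,0],[0,0,0],-1]]' >/dev/null
python3 -m jog '[[[0.12,-0.12,0],[0,0,0],-1],[[0.12,-0.12,0],[0,0,0],-1],[[0.12,-0.12,0],[0,0,0],-1],[[0.12,-0.12,0],[0,0,0],-1],[[0.12,-0.12,0],[0,0,0],-1],[[0.08,-0.08,0],[0,0,0],-1],[[0,0,0],[0,0,0],-1],[[0,0,0],[0,0,0],-1]]' >/dev/null
python3 to.py .4764 .1083 .044 -5.7
python3 - <<'E'
from plant import robot
import cv2
for n in ("scene","wrist"): cv2.imwrite(f"pics/{n}2.png",robot.read_camera(n)["image"][:,:,::-1])
E
```

```text
t 5.62 pos [0.4757 0.1084 0.1428] w 0.598 F [ 1.4  0.2 -2.1] grip 52.79751643538475
shift now-axes [0.    0.004 0.659] in target axes [0.    0.005 0.659] turn [0.0001 0.0001 0.0006]
```

View pics/scene2.png

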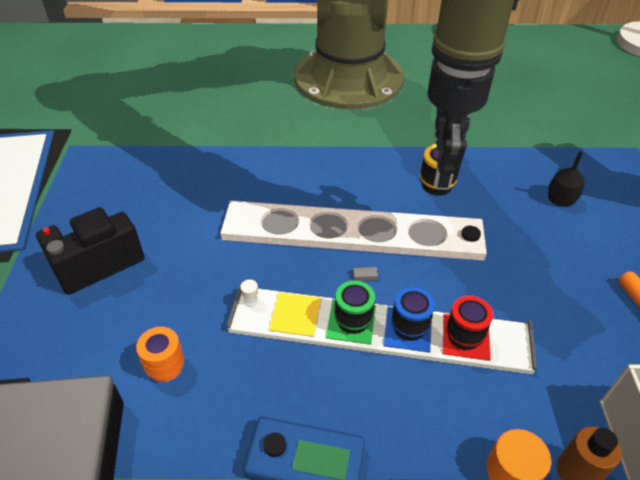

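Only the yellow tile is bare now, and the yellow lens hangs upright in the jaws at (440,170) over the +117 recess. Lowering it.

```bash
python3 -m jog '[[[0,0,0.1],[0,0,0],-1],[[0,0,0.14],[0,0,0],-1],[[0,0,0.14],[0,0,0],-1],[[0,0,0.12],[0,0,0],-1],[[0,0,0.07],[0,0,0],-1],[[0,0,0.03],[0,0,0],-1],[[0,0,0.02],[0,0,0],-1],[[0,0,0],[0,0,0],-1],[[0,0,0],[0,0,0],-1]]' >/dev/null
python3 to.py .4764 .1083 .0428 -5.7
```

```text
t 6.47 pos [0.4768 0.1076 0.05  ] w 0.596 F [-0.6  0.5 -2.7] grip 52.81252607703209
shift now-axes [ 0.004 -0.003  0.048] in target axes [ 0.004 -0.003  0.048] turn [ 0.0003 -0.0001 -0.0002]
```

```bash
python3 -m jog '[[[0,0,0.02],[0,0,0],-1],[[0,0,0.015],[0,0,0],-1],[[0,0,0.01],[0,0,0],-1],[[0,0,0],[0,0,0],-1],[[0,0,0],[0,0,0],-1]]'
```

```text
t: 6.88
tcp_pos: [0.4763, 0.1078, 0.0429]
tool_rot: [0.0, 0.741, 0.671, 0.0]
wrist_force: [-0.2, 0.5, -2.4]
gripper_width: 0.596
grip_force: 53.0
```

```bash
for i in 1 ; do python3 -m jog '[[[0,0,0.007],[0,0,0],-1],[[0,0,0],[0,0,0],-1],[[0,0,0],[0,0,0],-1]]'; done
```

```text
t: 7.13
tcp_pos: [0.4763, 0.1078, 0.0427]
tool_rot: [0.0, 0.741, 0.671, 0.0]
wrist_force: [-2.3, -1.0, 10.7]
gripper_width: 0.597
grip_force: 54.0
```

```bash
python3 -m jog '[[[0,0,0.01],[0,0,0],-1],[[0,0,0],[0,0,0],-1],[[0,0,0],[0,0,0],-1]]'
```

```text
t: 7.38
tcp_pos: [0.4763, 0.1078, 0.0426]
tool_rot: [0.001, 0.741, 0.671, 0.0]
wrist_force: [-8.4, -1.8, 30.4]
gripper_width: 0.595
grip_force: 55.7
```

Seated at the expected height (contact at TCP z = 0.0427). Now I'll release and go up.

```bash
python3 -m jog '[[[0,0,-0.013],[0,0,0],-1],[[0,0,0],[0,0,0],1],[[0,0,0],[0,0,0],1],[[0,0,0],[0,0,0],1],[[0,0,0],[0,0,0],1],[[0,0,0],[0,0,0],1],[[0,0,-0.1],[0,0,0],1],[[0,0,-0.2],[0,0,0],1],[[0,0,-0.2],[0,0,0],1],[[0,0,-0.2],[0,0,0],1]]'
python3 to.py .6483 -.0165 .044 -9
python3 - <<'E'
from plant import robot
import cv2
for n in ("scene","wrist"): cv2.imwrite(f"pics/{n}3.png",robot.read_camera(n)["image"][:,:,::-1])
E
```

```text
t: 8.22
tcp_pos: [0.4757, 0.1079, 0.148]
tool_rot: [-0.001, 0.741, 0.671, -0.001]
wrist_force: [0.9, -0.4, 0.1]
gripper_width: 1.0
grip_force: 0.0
t 8.22 pos [0.4757 0.1079 0.148 ] w 1.0 F [ 0.9 -0.4  0.1] grip 0.0
shift now-axes [-0.711  1.229  0.691] in target axes [-0.639  1.267  0.693] turn [-0.0006 -0.      0.0184]
```

View pics/scene3.png

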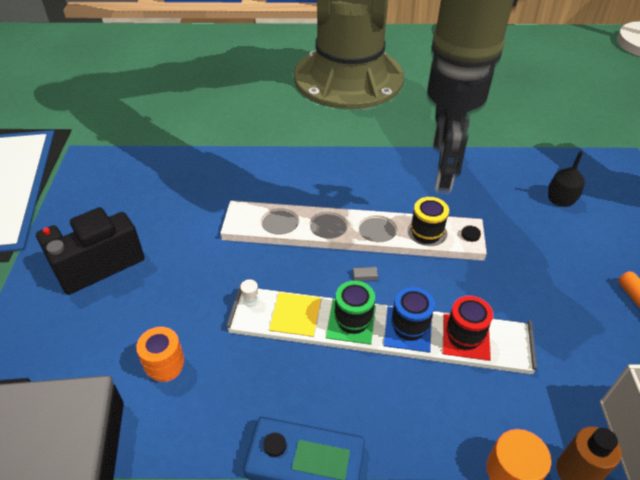

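Yellow stands upright in its recess at (430,220). Green is next.

```bash
python3 -m jog '[[[0,0,0],[0,0,0.018],1],[[-0.07,0.14,0],[0,0,0],1],[[-0.07,0.14,0],[0,0,0],1],[[-0.07,0.14,0],[0,0,0],1],[[-0.07,0.14,0],[0,0,0],1],[[-0.07,0.14,0],[0,0,0],1],[[-0.07,0.14,0],[0,0,0],1],[[-0.07,0.14,0],[0,0,0],1],[[-0.07,0.14,0],[0,0,0],1],[[-0.08,0.14,0],[0,0,0],1]]' >/dev/null
python3 -m jog '[[[0,0,0],[0,0,0],1],[[0,0,0],[0,0,0],1]]' >/dev/null
python3 to.py .6483 -.0165 .044 -9
```

```text
t 9.32 pos [ 0.6481 -0.0178  0.1455] w 1.004 F [-1.2 -0.1 -0.1] grip 0.0
shift now-axes [0.009 0.001 0.677] in target axes [ 0.009 -0.     0.677] turn [-0.0005  0.0002 -0.0004]
```

```bash
python3 -m jog '[[[0.009,0,0.1],[0,0,0],1],[[0,0,0.15],[0,0,0],1],[[0,0,0.15],[0,0,0],1],[[0,0,0.15],[0,0,0],1],[[0,0,0.1],[0,0,0],1],[[0,0,0.02],[0,0,0],1],[[0,0,0],[0,0,0],1]]' >/dev/null
python3 to.py .6483 -.0165 .044 -9
python3 -m jog '[[[0,0,0],[0,0,0],-1],[[0,0,0],[0,0,0],-1],[[0,0,0],[0,0,0],-1],[[0,0,0],[0,0,0],-1],[[0,0,0],[0,0,0],-1],[[0,0,0],[0,0,0],-1],[[0,0,0],[0,0,0],-1]]'
python3 to.py .4687 .0306 .14 -5.7
```

```text
t 9.9 pos [ 0.6468 -0.0142  0.0454] w 1.0 F [-0.7 -0.6  0.6] grip 0.0
shift now-axes [-0.014  0.012  0.01 ] in target axes [-0.014  0.012  0.01 ] turn [-0.001   0.      0.0007]
t: 10.48
tcp_pos: [0.6491, -0.0148, 0.0483]
tool_rot: [0.001, 0.76, 0.65, 0.001]
wrist_force: [-0.0, 1.5, 6.3]
gripper_width: 0.597
grip_force: 52.3
t 10.48 pos [ 0.6491 -0.0148  0.0483] w 0.597 F [-0.   1.5  6.3] grip 52.303621619939804
shift now-axes [ 0.112 -1.233 -0.614] in target axes [ 0.182 -1.227 -0.611] turn [ 0.0008 -0.0001 -0.018 ]
```

```bash
python3 -m jog '[[[0,0,-0.1],[0,0,0],-1],[[0,0,-0.14],[0,0,0],-1],[[0,0,-0.14],[0,0,0],-1],[[0,0,-0.14],[0,0,0],-1],[[0,0,-0.12],[0,0,-0.01],-1],[[0,-0.06,0],[0,0,-0.008],-1],[[0.02,-0.12,0],[0,0,0],-1],[[0.02,-0.12,0],[0,0,0],-1],[[0.02,-0.12,0],[0,0,0],-1],[[0.02,-0.12,0],[0,0,0],-1]]' >/dev/null
python3 -m jog '[[[0.02,-0.12,0],[0,0,0],-1],[[0.02,-0.12,0],[0,0,0],-1],[[0.02,-0.12,0],[0,0,0],-1],[[0.02,-0.12,0],[0,0,0],-1],[[0.02,-0.12,0],[0,0,0],-1],[[0,-0.09,0],[0,0,0],-1],[[0,0,0],[0,0,0],-1],[[0,0,0],[0,0,0],-1]]' >/dev/null
python3 to.py .4687 .0306 .044 -5.7
```

```text
t 11.98 pos [0.4674 0.0302 0.1433] w 0.599 F [-0.3  0.2 -1.4] grip 52.51746788620949
shift now-axes [0.003 0.008 0.662] in target axes [0.003 0.009 0.662] turn [0.0003 0.0001 0.0001]
```

```bash
python3 -m jog '[[[0.01,0.009,0.1],[0,0,0],-1],[[0,0,0.14],[0,0,0],-1],[[0,0,0.14],[0,0,0],-1],[[0,0,0.12],[0,0,0],-1],[[0,0,0.07],[0,0,0],-1],[[0,0,0.04],[0,0,0],-1],[[0,0,0.03],[0,0,0],-1],[[0,0,0.01],[0,0,0],-1],[[0,0,0],[0,0,0],-1],[[0,0,0],[0,0,0],-1]]' >/dev/null
python3 to.py .4687 .0306 .0433 -5.7
```

```text
t 12.82 pos [0.4694 0.0317 0.0457] w 0.597 F [ 0.4  0.5 -1.1] grip 52.539866119623184
shift now-axes [-0.008 -0.004  0.016] in target axes [-0.008 -0.004  0.016] turn [ 0.0003 -0.0001 -0.0001]
```

```bash
python3 -m jog '[[[-0.005,0,0.016],[0,0,0],-1],[[0,0,0],[0,0,0],-1],[[0,0,0.007],[0,0,0],-1],[[0,0,0],[0,0,0],-1],[[0,0,0],[0,0,0],-1]]'
```

```text
t: 13.23
tcp_pos: [0.4694, 0.031, 0.0432]
tool_rot: [0.001, 0.741, 0.671, 0.001]
wrist_force: [-2.8, -1.7, 15.8]
gripper_width: 0.593
grip_force: 54.1
```

Contact at the predicted height, so I'll release and go on to blue.

```bash
python3 -m jog '[[[0,0,-0.006],[0,0,0],-1],[[0,0,0],[0,0,0],1],[[0,0,0],[0,0,0],1],[[0,0,0],[0,0,0],1],[[0,0,0],[0,0,0],1],[[0,0,0],[0,0,0],1],[[0,0,-0.1],[0,0,0],1],[[0,0,-0.2],[0,0,0],1],[[0,0,-0.2],[0,0,0],1],[[0,0,-0.2],[0,0,0],1]]' >/dev/null
python3 -m jog '[[[0,0,0],[0,0,0.018],1],[[0,0,0],[0,0,0],1]]' >/dev/null
python3 to.py .6587 .0598 .044 -9
```

```text
t 14.23 pos [0.4697 0.0309 0.1492] w 1.001 F [ 0.3 -0.4 -0.6] grip 0.0
shift now-axes [0.389 1.211 0.705] in target axes [0.387 1.214 0.701] turn [ 0.0011 -0.0002 -0.0007]
```

```bash
python3 -m jog '[[[0.04,0.1,0],[0,0,0],1],[[0.05,0.15,0],[0,0,0],1],[[0.05,0.15,0],[0,0,0],1],[[0.05,0.15,0],[0,0,0],1],[[0.05,0.15,0],[0,0,0],1],[[0.05,0.15,0],[0,0,0],1],[[0.05,0.15,0],[0,0,0],1],[[0.05,0.21,0],[0,0,0],1],[[0,0,0],[0,0,0],1],[[0,0,0],[0,0,0],1]]' >/dev/null
python3 to.py .6587 .0598 .044 -9
```

```text
t 15.07 pos [0.6572 0.0607 0.1452] w 0.999 F [ 0.5 -0.2 -0.3] grip 0.0
shift now-axes [-0.004  0.012  0.675] in target axes [-0.004  0.01   0.675] turn [-0.0009  0.0001  0.0007]
```

```bash
python3 -m jog '[[[-0.008,0.012,0.1],[0,0,0],1],[[0,0,0.15],[0,0,0],1],[[0,0,0.15],[0,0,0],1],[[0,0,0.15],[0,0,0],1],[[0,0,0.1],[0,0,0],1],[[0,0,0.02],[0,0,0],1],[[0,0,0],[0,0,0],1]]' >/dev/null
python3 to.py .6587 .0598 .044 -9
python3 -m jog '[[[0,0,0],[0,0,0],-1],[[0,0,0],[0,0,0],-1],[[0,0,0],[0,0,0],-1],[[0,0,0],[0,0,0],-1],[[0,0,0],[0,0,0],-1],[[0,0,0],[0,0,0],-1],[[0,0,0],[0,0,0],-1]]' >/dev/null
python3 to.py .4607 -.0472 .14 -5.7
```

```text
t 15.65 pos [0.6568 0.0588 0.0457] w 1.001 F [-0.2  0.8  0.2] grip 0.0
shift now-axes [0.009 0.011 0.011] in target axes [0.009 0.011 0.011] turn [-0.0011  0.0004  0.0006]
t 16.23 pos [0.6594 0.0592 0.0488] w 0.594 F [-0.5  0.3  5.8] grip 52.52422884106636
shift now-axes [-0.907 -1.197 -0.611] in target axes [-0.838 -1.248 -0.608] turn [ 0.0007 -0.0001 -0.018 ]
```

```bash
python3 -m jog '[[[0,0,-0.1],[0,0,0],-1],[[0,0,-0.14],[0,0,0],-1],[[0,0,-0.14],[0,0,0],-1],[[0,0,-0.14],[0,0,0],-1],[[0,0,-0.12],[0,0,-0.01],-1],[[-0.04,-0.06,0],[0,0,-0.008],-1],[[-0.08,-0.12,0],[0,0,0],-1],[[-0.08,-0.12,0],[0,0,0],-1],[[-0.08,-0.12,0],[0,0,0],-1],[[-0.08,-0.12,0],[0,0,0],-1]]' >/dev/null
python3 -m jog '[[[-0.08,-0.12,0],[0,0,0],-1],[[-0.08,-0.12,0],[0,0,0],-1],[[-0.08,-0.12,0],[0,0,0],-1],[[-0.08,-0.12,0],[0,0,0],-1],[[-0.08,-0.12,0],[0,0,0],-1],[[-0.08,-0.1,0],[0,0,0],-1],[[0,0,0],[0,0,0],-1],[[0,0,0],[0,0,0],-1]]' >/dev/null
python3 to.py .4607 -.0472 .044 -5.7
```

```text
t 17.73 pos [ 0.4604 -0.0484  0.1436] w 0.597 F [ 0.8 -0.2 -2.5] grip 52.82365947961807
shift now-axes [0.009 0.001 0.664] in target axes [0.008 0.001 0.664] turn [ 0.0001  0.0003 -0.0005]
```

```bash
python3 -m jog '[[[0.008,0,0.1],[0,0,0],-1],[[0,0,0.14],[0,0,0],-1],[[0,0,0.14],[0,0,0],-1],[[0,0,0.12],[0,0,0],-1],[[0,0,0.07],[0,0,0],-1],[[0,0,0.04],[0,0,0],-1],[[0,0,0.03],[0,0,0],-1],[[0,0,0.01],[0,0,0],-1],[[0,0,0],[0,0,0],-1],[[0,0,0],[0,0,0],-1]]' >/dev/null
python3 to.py .4607 -.0472 .0438 -5.7
```

```text
t 18.57 pos [ 0.4617 -0.0463  0.0462] w 0.598 F [ 0.7 -0.6 -2.3] grip 52.81404912471771
shift now-axes [-0.007 -0.006  0.016] in target axes [-0.007 -0.006  0.016] turn [ 0.0003 -0.     -0.    ]
```

```bash
python3 -m jog '[[[-0.005,-0.005,0.016],[0,0,0],-1],[[0,0,0],[0,0,0],-1],[[0,0,0.007],[0,0,0],-1],[[0,0,0],[0,0,0],-1],[[0,0,0],[0,0,0],-1]]'
```

```text
t: 18.98
tcp_pos: [0.4609, -0.0471, 0.0436]
tool_rot: [0.001, 0.741, 0.671, 0.001]
wrist_force: [-3.0, -1.1, 16.6]
gripper_width: 0.598
grip_force: 54.5
```

```bash
python3 -m jog '[[[0,0,-0.006],[0,0,0],-1],[[0,0,0],[0,0,0],1],[[0,0,0],[0,0,0],1],[[0,0,0],[0,0,0],1],[[0,0,0],[0,0,0],1],[[0,0,0],[0,0,0],1],[[0,0,-0.1],[0,0,0],1],[[0,0,-0.2],[0,0,0],1],[[0,0,-0.2],[0,0,0],1],[[0,0,-0.2],[0,0,0],1]]' >/dev/null
python3 -m jog '[[[0,0,0],[0,0,0.018],1],[[0,0,0],[0,0,0],1]]' >/dev/null
python3 to.py .673 .1317 .044 -9
```

```text
t 19.98 pos [ 0.4613 -0.0473  0.1496] w 0.999 F [ 0.2 -0.3 -0.1] grip 0.0
shift now-axes [1.402 1.202 0.708] in target axes [1.399 1.208 0.704] turn [ 0.0011  0.     -0.0007]
```

```bash
python3 -m jog '[[[0.1,0.1,0],[0,0,0],1],[[0.16,0.14,0],[0,0,0],1],[[0.16,0.14,0],[0,0,0],1],[[0.16,0.14,0],[0,0,0],1],[[0.16,0.14,0],[0,0,0],1],[[0.16,0.14,0],[0,0,0],1],[[0.16,0.14,0],[0,0,0],1],[[0.16,0.14,0],[0,0,0],1],[[0.18,0.128,0],[0,0,0],1],[[0,0,0],[0,0,0],1]]' >/dev/null
python3 -m jog '[[[0,0,0],[0,0,0],1]]' >/dev/null
python3 to.py .673 .1317 .044 -9
```

```text
t 20.9 pos [0.6716 0.1344 0.1457] w 1.002 F [-0.4 -0.9 -0.8] grip 0.0
shift now-axes [-0.017  0.014  0.678] in target axes [-0.017  0.012  0.678] turn [-0.0009 -0.      0.0016]
```

```bash
python3 -m jog '[[[-0.01,0.012,0.1],[0,0,0],1],[[0,0,0.15],[0,0,0],1],[[0,0,0.15],[0,0,0],1],[[0,0,0.15],[0,0,0],1],[[0,0,0.1],[0,0,0],1],[[0,0,0.02],[0,0,0],1],[[0,0,0],[0,0,0],1]]' >/dev/null
python3 to.py .673 .1317 .044 -9
python3 -m jog '[[[0,0,0],[0,0,0],-1],[[0,0,0],[0,0,0],-1],[[0,0,0],[0,0,0],-1],[[0,0,0],[0,0,0],-1],[[0,0,0],[0,0,0],-1],[[0,0,0],[0,0,0],-1],[[0,0,0],[0,0,0],-1]]' >/dev/null
python3 to.py .453 -.1256 .14 -5.7
```

```text
t 21.48 pos [0.672  0.129  0.0459] w 0.998 F [-0.2  0.1  0.2] grip 0.0
shift now-axes [0.019 0.004 0.012] in target axes [0.019 0.004 0.012] turn [-0.0011  0.0007  0.0003]
t 22.07 pos [0.6742 0.1306 0.0492] w 0.596 F [-1.  -1.   6.9] grip 52.80095860362053
shift now-axes [-1.916 -1.19  -0.609] in target axes [-1.846 -1.298 -0.605] turn [ 0.0007 -0.0002 -0.018 ]
```

```bash
python3 -m jog '[[[0,0,-0.1],[0,0,0],-1],[[0,0,-0.14],[0,0,0],-1],[[0,0,-0.14],[0,0,0],-1],[[0,0,-0.14],[0,0,0],-1],[[0,0,-0.12],[0,0,-0.01],-1],[[-0.08,-0.06,0],[0,0,-0.008],-1],[[-0.16,-0.11,0],[0,0,0],-1],[[-0.16,-0.11,0],[0,0,0],-1],[[-0.16,-0.11,0],[0,0,0],-1],[[-0.16,-0.11,0],[0,0,0],-1]]' >/dev/null
python3 -m jog '[[[-0.16,-0.11,0],[0,0,0],-1],[[-0.16,-0.11,0],[0,0,0],-1],[[-0.16,-0.11,0],[0,0,0],-1],[[-0.16,-0.11,0],[0,0,0],-1],[[-0.16,-0.11,0],[0,0,0],-1],[[-0.16,-0.11,0],[0,0,0],-1],[[-0.16,-0.13,0],[0,0,0],-1],[[0,0,0],[0,0,0],-1],[[0,0,0],[0,0,0],-1]]' >/dev/null
python3 to.py .453 -.1256 .044 -5.7
```

```text
t 23.65 pos [ 0.4519 -0.1265  0.1438] w 0.596 F [ 0.6  0.4 -1.4] grip 52.7825378626585
shift now-axes [0.007 0.007 0.665] in target axes [0.007 0.007 0.665] turn [-0.0002  0.0004 -0.0012]
```

```bash
python3 -m jog '[[[0.007,0.005,0.1],[0,0,0],-1],[[0,0,0.14],[0,0,0],-1],[[0,0,0.14],[0,0,0],-1],[[0,0,0.12],[0,0,0],-1],[[0,0,0.07],[0,0,0],-1],[[0,0,0.04],[0,0,0],-1],[[0,0,0.03],[0,0,0],-1],[[0,0,0.01],[0,0,0],-1],[[0,0,0],[0,0,0],-1],[[0,0,0],[0,0,0],-1]]' >/dev/null
python3 to.py .453 -.1256 .0442 -5.7
```

```text
t 24.48 pos [ 0.4546 -0.1236  0.0466] w 0.597 F [-0.1 -1.  -1.6] grip 52.78813049197197
shift now-axes [-0.014 -0.01   0.016] in target axes [-0.014 -0.01   0.016] turn [0.0004 0.     0.0001]
```

```bash
python3 -m jog '[[[-0.01,-0.008,0.016],[0,0,0],-1],[[0,0,0],[0,0,0],-1],[[0,0,0.007],[0,0,0],-1],[[0,0,0],[0,0,0],-1],[[0,0,0],[0,0,0],-1]]'
```

```text
t: 24.9
tcp_pos: [0.4533, -0.1253, 0.0441]
tool_rot: [0.001, 0.741, 0.671, 0.0]
wrist_force: [-2.4, 0.7, 15.6]
gripper_width: 0.595
grip_force: 54.6
```

```bash
python3 -m jog '[[[0,0,-0.006],[0,0,0],-1],[[0,0,0],[0,0,0],1],[[0,0,0],[0,0,0],1],[[0,0,0],[0,0,0],1],[[0,0,0],[0,0,0],1],[[0,0,0],[0,0,0],1],[[0,0,-0.1],[0,0,0],1],[[0,0,-0.2],[0,0,0],1],[[0,0,-0.2],[0,0,0],1],[[0,0,-0.2],[0,0,0],1]]' >/dev/null
python3 -m jog '[[[-0.1,0,0],[0,0,0],1],[[-0.2,0,0],[0,0,0],1],[[-0.2,0,0],[0,0,0],1],[[-0.2,0,0],[0,0,0],1],[[-0.2,0,0],[0,0,0],1],[[-0.2,0,0],[0,0,0],1],[[-0.2,0,0],[0,0,0],1],[[-0.1,0,0],[0,0,0],1],[[0,0,0],[0,0,0],1],[[0,0,0],[0,0,0],1]]'
python3 - <<'E'
from h import *
from plant import robot
for n,z in(("top",.067),("scene",.067)):
    c=robot.read_camera(n); im=np.ascontiguousarray(c["image"][:,:,::-1]); cv2.imwrite(f"pics/{n}9.png",im); R=cv2.Rodrigues(c["rvec"])[0]
    for P in((.4764,.1083),(.4687,.0306),(.4607,-.0472),(.4530,-.1256)):
        q=R@np.r_[P,z]+c["tvec"].ravel(); q=c["camera_matrix"]@q; u,v=(q[:2]/q[2]).astype(int)
        m=np.zeros((482,642),np.uint8); cv2.floodFill(im,m,(int(u),int(v)),0,(14,)*3,(14,)*3,4|cv2.FLOODFILL_FIXED_RANGE|cv2.FLOODFILL_MASK_ONLY|(255<<8))
        e=hull_ell(m[1:-1,1:-1]>0); print(n,np.round(e[0]),np.round(e[1],1),"off mm",((ray(c,e[0],z)[:2]-P)*1000).round(1))
E
```

```text
t: 26.57
tcp_pos: [0.4314, -0.3346, 0.148]
tool_rot: [-0.0, 0.742, 0.67, 0.0]
wrist_force: [-0.1, 1.3, -0.5]
gripper_width: 1.0
grip_force: 0.0
top [218. 293.] [17.6 18.2] off mm [-0.4 -1.6]
top [266. 297.] [17.9 18.3] off mm [-0.4 -0.9]
top [315. 301.] [18.  18.5] off mm [-0.5  1.3]
top [365. 305.] [18.1 18.7] off mm [-0.4  2.3]
scene [431. 208.] [12.2 18.8] off mm [ 1.5 -3. ]
scene [380. 204.] [12.1 18.1] off mm [ 1.7 -2.4]
scene [330. 201.] [12.5 18.6] off mm [1.7 0.3]
scene [279. 197.] [11.9 17.6] off mm [1.4 1.1]
```

View pics/scene9.png

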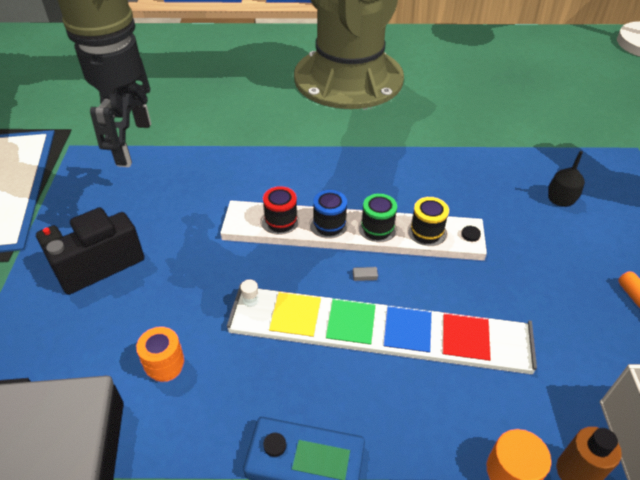

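View pics/top9.png

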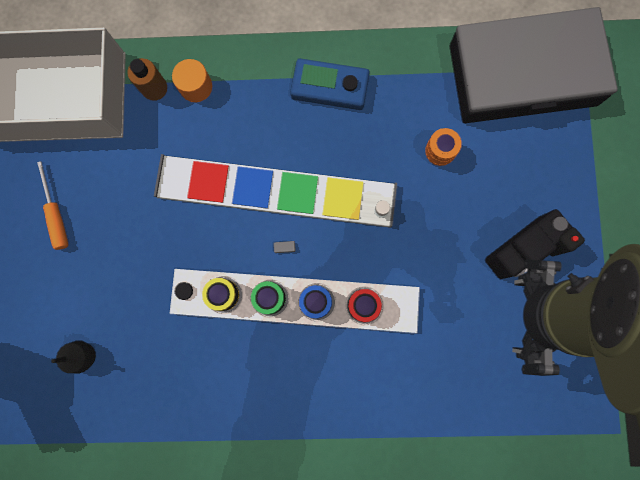

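Both views show all four lenses upright and within 3.5 mm of their recess centres, in reversed order: yellow (218,293), green (266,297), blue (315,301), red (365,305) from the left in the top view. The gripper is clear.

```bash
python3 -c "
from plant import robot
print(robot.finish_job())"
```

```text
the job is handed in; nothing more can be done
None
```

I handed the job in at about 27 s: all four lenses stand upright in the white rack in reverse order, each within 3.5 mm of its recess centre by the cameras; no verdict came back on hand-in.

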